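# Latch the plate into the clamping fixture

### The arm

A 7-joint arm with a two-finger parallel gripper is mounted at the origin on a cart in front of the work surface, level with it; the furniture and walls round the work are solid. World frame = base frame: x ahead of the robot, y to its left, z up, the work surface at z = 0. Lengths are in m, angles in rad, forces in N, time in s.
With the tool pointing down it reaches from about 0.425 to 0.925 m from the base axis. Payload 6.8 kg.
Tool frame: the origin (TCP) lies on the centre line of the jaws, within the pads' length; the fingertips stand 8 mm ahead of it and the grasp point (between the pads) lies 11 mm behind it (bot.tips_ahead is the distance from the TCP to the fingertips, in m); z points along the fingers, y is the line along which they close (so a half turn about z gives the same grasp; the last joint's range is limited). The gripper opens to 85 mm and grips with 20 to 120 N. Pads are 22 mm wide; open, the fingers measure 114 mm over their backs; the gripper's body (76 mm by 85 mm) begins 54 mm behind the grasp point. The pads swing forward as they close: fully open they stand 13 mm farther back than shut.
Start: joints at [1.03, 0.477, 0.022, 1.555, -0.011, 1.109, -0.083], TCP at [0.283, -0.613, 0.239] pointing down, gripper open.
Joint ranges: [-2.96, 2.96], [-0.34, 2.1], [-1.41, 1.46], [0.24, 2.44], [-1.37, 4.51], [0.17, 1.92], [-2.96, 2.96]. Speed limits (rad/s): [2.39, 2.39, 3.14, 3.14, 3.14, 3.14, 3.14].

### API

Orientations are given as a unit quaternion [w, x, y, z].
In Python, from station import bot gives the robot as it stands.
- The arm moves only by the tool send_rows, never from a script. Its argument "deltas" is text: rows parted by semicolons, each of 4 numbers parted by spaces: the shift along the tool's x, y, z in m, then the turn about the tool's z in degrees. In form: x y z spin; .... A call has 1 to 5 rows; each row is the pose to reach, as a shift and turn from the pose commanded when the call began, along the tool's axes at that moment; what a row does not reach only later rows make up. A row lasts 1/10 s, in which the tool goes at most 50 mm and 8.59 degrees, less where a joint would pass 70% of its speed; a pose out of reach is approached as far as the arm can. A call with a gripper value outside its range is refused whole. "claw" is the opening, from 0 (shut) to 1 (fully open), set as the call begins (left out, the last holds). The fingers move at their own pace and stop on an object; "force" is the grip in N (left out, the last holds). Time passes only in rows, so rows that repeat a pose let the fingers close. It gives the time, the measured TCP pose, the force, the opening and the grip force at its end, in the units of the state.
- bot.get_obs(): the state, without advancing time (a new reading comes with each control period).
- bot.read_camera(name): name is "scene" or "side" or "wrist"; returns a dict with "img" (420x560x3 uint8, red, green, blue), "depth" (420x560 float32, m along the optical axis (not along the pixel's ray), 0 where there is no reading), "fx", "fy", "cx", "cy" (pixels), "dist_coeffs" ([k1, k2, p1, p2, k3] as OpenCV has them; the pictures are not rectified), "camera_from_world" (4x4, takes a point from world to camera coordinates). Camera axes: x right, y up, looking along -z (the intrinsics and any distortion apply to the point x, -y, -z); pixel columns grow to the right and rows downward; lengths in m; the calibration is good to about 2 mm. A picture is of the moment at which its call begins.
- bot.hand_in(): hands the job in; it is judged then, once.
Trained networks look in a picture, given as the dict that the camera call returned (one of the last four; its "shot" number tells which), for a name from the list of things; names that differ only in an ending like _2 or _b are one class to them, and where a whole thing is asked for, a point or a joint stands for the part that bears it (a point fixed in the world has none). Each returns a list of dicts, best first, with "confidence" (0 to 1); they miss things now and then, are a little off and sometimes report something else, mostly with a low value. They report only what shows in the picture. A call takes as long as a camera call.
- bot.masks_of(picture, query): "mask" (420x560 bool, what is visible of it).
- bot.landmark_of(picture, query): "xyz" ([x, y, z] in m, in world coordinates, good to about 4 mm: a listed point, or the origin of a listed thing).
The state is a dict: "t": time; "q": joint angles; "joint_vel": joint speeds; "joint_torque": joint torques, N m; "eef_pos": TCP position; "tool_rot": TCP orientation; "contact_force": force on the tool from outside, world axes, zero at the start; "torque": the same for the moment, N m; "gripper_width": opening from 0.0 (shut) to 1.0 (fully open); "grasp_force": force on a finger pad.
Only numpy, scipy, OpenCV 4.12 (cv2) and the standard library are available. Lean on these libraries where they do the work, as an engineer would, in place of code of your own. Each camera call takes 0.05 s, during which the arm holds its last target. There are 200 camera calls.

### The job

The diecast plate lies loose in the clamping fixture. Hook the latch's steel loop over the keeper post on the blue jaw, throw the red lever over until it is past centre, then bear down on it with about 15 N for half a second so that it is firmly home on its rubber stop, never pushing the red handle with more than 25 N. Leave the plate clamped, let go of everything, and do not disturb the pliers, the screwdriver or the blue tin.

Things in the scene. Friction and masses are not known exactly. Their poses are not given: they have to be found in the camera images.
- fixture: fixed clamping fixture: aluminium ground plate 300 x 110 x 12 mm with dark fence (face at x = 17 mm), brackets and 10 mm high guide rails beside the jaw. Origin under the plate's centre; x along the latch, from the red lever towards the keeper; y across; z up. The whole latch moves in the plane y = 0.
- jaw (a joint): opening of the sliding blue jaw (m): 0 = 56 mm between jaw and fence, about -0.001 when it clamps the 55 mm plate; grows away from the fence. Starts 2 to 7 mm open, about 3 N of friction; the latch draws it shut. 50 x 92 mm, top 30 mm above the bench; on it stands the keeper post, a steel tongue 6 mm thick, 22 wide, leaning 20 degrees away from the lever, top 52 mm above the bench.
- keeper (a point): where the centre of the loop's bar sits when seated: behind the post (side away from the lever), in its corner with the jaw's top, 34 mm above the bench. Axes as the fixture's. The leaning post overhangs this point: carry the bar over with its centre 60 mm or more above the bench, and lower it 8 to 12 mm further along +x than this point, then draw it back.
- lever (a joint): angle of the red-handled lever (rad), axis across the fixture. 0: leaning 60 degrees above level towards the keeper; grows as it swings up, over and down on the other side: 0.52 upright, dead centre about 1.76, on its stop between 1.86 and 2.06. Range -0.5 to 2.15; starts 1.05 to 1.3; friction (3 to 6 N at the loop) keeps it where left. Past dead centre, loop hooked, the springs draw it on down.
- lever_pivot (a point): the lever's fixed pivot, at x = -28 mm, z = 44 mm of the fixture; axes as the fixture's. The lever is a straight bar reaching 105 mm from here; its outer 65 mm is a red grip 18 mm wide (across), 12 mm thick. The loop is hinged to the lever 18 mm from here, on a line 15 degrees ahead of the lever in its closing sense.
- lever_grip (a point): point to push: on the red grip's face towards the keeper (top face when closed), 85 mm from the pivot. Passing dead centre takes under 12 N here. Closed, this face is about 50 to 70 mm above the bench. A springy rubber stop under the lever, 60 mm from the pivot, is set up to 5 mm higher or lower each time, not reported: feel for it; there the push rises 4 to 8 N per mm.
- loop_bar (a point): middle of the loop's cross-bar, an 8 mm rod 44 mm long. The loop is a U of two such rods that straddles lever and post, 144.5 mm from its hinge on the lever to this bar; springs let it stretch up to 12 mm at 8 N per mm. It swings freely on the lever and drops if let go; at first it lies against the near side of the keeper post.
- loop_tab (a point): grip point on the loop's yellow tab: 12 mm thick across the fixture (close the fingers across it), 16 mm along, 28 mm tall, on a wire arch above the bar. With the loop level it is 17 mm beyond the bar along +x and 41 mm above it, 12 mm under the tab's top. Carried along +x it turns in the fingers and pulls the lever open with it (to about 0), as it must to pass the post; grip it firmly (40 N).
- red_handle: the red plastic grip on the lever, 65 x 18 x 12 mm, fixed to it and turning with it; origin at the lever's pivot
- work_plate: the diecast plate to be clamped, 55 x 82 x 13 mm (its edges 8 mm thick), about 0.1 kg, lying loose on the ground plate between fence and jaw; origin under its centre, z up
- pliers_1: combination pliers with red handles, 201 mm, lying on the bench beyond the fixture; origin underneath; leave alone
- screwdriver_1: screwdriver with an orange handle, 207 mm, lying on the bench to the left; origin underneath; leave alone
- grease_tin: flat navy blue tin, 92 mm across, 46 mm high, standing beyond the fixture; origin underneath; leave alone

How it is judged:
By the outcome, as a careful person would: the job done as asked, in the order asked, and still so for the second after the job is handed in, with the robot touching nothing.
It also fails if it takes over 58 s, if anything falls off the work surface, if the arm or the gripper's body presses on something with over 40 N, if the wrist force passes 120 N, or if a joint passes its speed limit or range.

## Working session

There is one attempt and no reset: what is moved stays moved. The work goes in short steps, Python scripts to look and compute and a tool call to move; the robot and the scene stay as the last step left them, time stands still between calls to the robot, and variables do not carry over. Pictures are saved under pics/ and viewed, at most 10 in all, crops included, and the job is handed in when it is done.

Besides the shell and the picture viewer there is one more tool, called after ">>>" by a JSON object that holds its "api" and its "payload", one argument or row to a line. send_rows: Moves the arm, as the interface text tells. Its arguments: {"type":"object","properties":{"deltas":{"type":"string"},"claw":{"type":"number"},"force":{"type":"number"}},"required":["deltas"]}

```bash
ls; mkdir -p pics; cat > h.py <<'E'
from station import bot
import numpy as np, cv2
def shot(n,fn=None):
    p=bot.read_camera(n)
    if fn: cv2.imwrite('pics/'+fn,p['img'][:,:,::-1])
    return p
def lm(p,names):
    for q in names:
        for d in bot.landmark_of(p,q)[:2]:
            print(q,np.round(d['xyz'],4),round(d['confidence'],2))
E
python3 - <<'E'
from h import *
o=bot.get_obs();print(o['t'],o['eef_pos'],o['tool_rot'],o['gripper_width'],bot.tips_ahead)
for n in('scene','side'):
    p=shot(n,n+'0.png');print(n)
    lm(p,['fixture','keeper','lever_pivot','lever_grip','loop_bar','loop_tab','work_plate','pliers_1','screwdriver_1','grease_tin'])
E
```

```text
pics
0.0 [ 0.2828367  -0.61224389  0.238303  ] [-8.82821047e-04  9.76673186e-01  2.14729203e-01 -2.79635417e-04] 1.0018819822102623 0.008
scene
fixture [6.069e-01 2.250e-02 5.000e-04] 0.86
keeper [ 0.5813 -0.0831  0.0331] 0.62
lever_pivot [0.6124 0.0526 0.0429] 0.57
lever_grip [0.6148 0.096  0.1164] 0.7
lever_grip [0.6105 0.0255 0.0043] 0.25
loop_bar [ 0.588  -0.0732  0.0541] 0.67
loop_tab [ 0.5855 -0.0925  0.0914] 0.79
loop_tab [ 7.842e-01 -1.160e-02 -6.000e-04] 0.28
work_plate [ 0.6015 -0.0234  0.0127] 0.69
pliers_1 [ 7.842e-01 -8.300e-03 -7.000e-04] 0.64
pliers_1 [ 0.5835 -0.0842  0.0344] 0.64
screwdriver_1 [0.6332 0.387  0.0026] 0.9
grease_tin [0.7571 0.129  0.0008] 0.59
side
fixture [0.6105 0.0243 0.0016] 0.75
fixture [ 0.5892 -0.0722  0.0532] 0.39
keeper [ 0.5905 -0.0815  0.0373] 0.93
lever_pivot [0.611  0.0514 0.0463] 0.84
lever_grip [0.6176 0.099  0.1157] 0.74
loop_bar [ 0.5885 -0.0709  0.0571] 0.67
loop_tab [ 0.5855 -0.0896  0.0968] 0.95
loop_tab [ 0.591  -0.0742  0.0561] 0.2
work_plate [ 0.5992 -0.0182  0.0108] 0.67
work_plate [0.6096 0.0287 0.0042] 0.6
pliers_1 [ 0.7864 -0.0097  0.0009] 0.64
screwdriver_1 [0.6317 0.3892 0.0012] 0.96
grease_tin [ 0.7574  0.1265 -0.0028] 0.8
```

View pics/scene0.png

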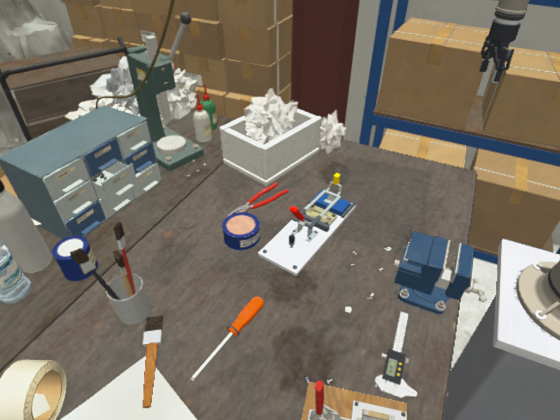

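View pics/side0.png

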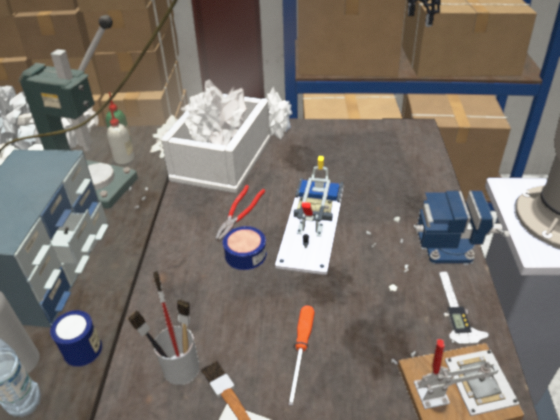

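The scene shows the fixture's white plate at about (310,225), the yellow tab at (337,178) and the red lever at (297,213). A decoy latch sits on a wooden board near (355,400). The side view agrees: plate (310,240), tab (320,160). Next I'll fit the plate pose from depth.

```bash
cat >> h.py <<'E'
def cloud(p,m):
    v,u=np.nonzero(m&(p['depth']>0)); K=np.array([[p['fx'],0,p['cx']],[0,p['fy'],p['cy']],[0,0,1]])
    n=cv2.undistortPoints(np.c_[u,v].astype(float).reshape(-1,1,2),K,np.array(p['dist_coeffs'],float)).reshape(-1,2)
    d=p['depth'][v,u][:,None]; c=np.c_[n[:,:1]*d,-n[:,1:]*d,-d,np.ones(len(d))]
    return (c@np.linalg.inv(p['camera_from_world']).T)[:,:3]
E
python3 - <<'E'
from h import *
for n in('scene','side'):
    p=shot(n)
    for q in ['fixture','jaw','loop_tab','red_handle','work_plate','lever']:
        for d in bot.masks_of(p,q)[:1]:
            c=cloud(p,d['mask']);
            if len(c)<3: continue
            print(n,q,round(d['confidence'],2),len(c),np.round(np.median(c,0),4))
            if q=='fixture':
                s=c[(c[:,2]<.02)&(c[:,2]>.004)];r=cv2.minAreaRect((s[:,:2]*1000).astype(np.float32));print(r,np.median(s[:,2]))
                np.save(n+'fix.npy',c)
            else: print(np.round(np.percentile(c,[3,97],0),4).tolist())
E
```

```text
scene fixture 0.95 3523 [0.6027 0.067  0.0129]
((608.4038696289062, 31.620933532714844), (294.7030029296875, 110.33612060546875), 80.64501953125) 0.011922088458717561
scene jaw 0.78 406 [ 0.5759 -0.0614  0.0294]
[[0.5459, -0.0912, 0.0158], [0.6204, -0.0409, 0.0535]]
scene loop_tab 0.77 286 [ 0.5844 -0.0696  0.0573]
[[0.5705, -0.0935, 0.0508], [0.6226, 0.0117, 0.1039]]
scene red_handle 0.53 371 [ 0.7792 -0.0144  0.0101]
[[0.7304, -0.0927, 0.0031], [0.8123, 0.0573, 0.0134]]
scene work_plate 0.61 319 [ 0.5893 -0.0225  0.0185]
[[0.5614, -0.0472, 0.0128], [0.6334, 0.0167, 0.0547]]
scene lever 0.83 604 [0.6067 0.0111 0.0588]
[[0.572, -0.096, 0.0006], [0.6332, 0.113, 0.1301]]
side fixture 0.88 4469 [0.6072 0.0646 0.0132]
((606.7343139648438, 27.700576782226562), (302.1514587402344, 110.66573333740234), 80.23719787597656) 0.011990318299026748
side jaw 0.96 479 [ 0.586  -0.0642  0.0296]
[[0.5449, -0.0936, 0.0167], [0.6319, -0.045, 0.0425]]
side loop_tab 0.89 275 [ 0.5849 -0.0607  0.0575]
[[0.5678, -0.0933, 0.0523], [0.6245, 0.0112, 0.1048]]
side work_plate 0.59 262 [ 0.5974 -0.0274  0.0192]
[[0.561, -0.0498, 0.0143], [0.6389, -0.0007, 0.0246]]
side lever 0.64 734 [0.6045 0.0174 0.0588]
[[0.5699, -0.0936, 0.0173], [0.6355, 0.1115, 0.1303]]
```

>>> {"api": "send_rows", "payload": {
  "deltas": "0.03 -0.023 0 0;0.066 -0.05 0 0;0.102 -0.078 0 0;0.138 -0.105 0 0;0.174 -0.133 0 0"
}}

```text
t: 2.3
eef_pos: [0.386, -0.4175, 0.2395]
tool_rot: [0.0, 0.977, 0.215, 0.0]
contact_force: [1.3, -0.3, 0.4]
gripper_width: 0.999
grasp_force: 0.0
```

>>> {"api": "send_rows", "payload": {
  "deltas": "0.036 -0.0275 0 0;0.072 -0.055 0 0;0.108 -0.0825 0 0;0.144 -0.11 0 0;0.18 -0.1375 0 0"
}}

```text
t: 2.8
eef_pos: [0.4917, -0.2171, 0.2397]
tool_rot: [0.0, 0.977, 0.215, 0.0]
contact_force: [0.8, 0.3, -0.3]
gripper_width: 0.996
grasp_force: 0.0
```

>>> {"api": "send_rows", "payload": {
  "deltas": "0.036 -0.0275 0 0;0.072 -0.055 0 0;0.108 -0.0825 0 0;0.144 -0.11 0 0;0.18 -0.1375 0 0"
}}

```text
t: 3.3
eef_pos: [0.5975, -0.0169, 0.2396]
tool_rot: [0.0, 0.977, 0.215, 0.0]
contact_force: [0.4, -0.8, 0.5]
gripper_width: 1.001
grasp_force: 0.0
```

>>> {"api": "send_rows", "payload": {
  "deltas": "0 0 0 -8;0 0 0 -16;0 0 0 -24;0 0 0 -32;0 0 0 -40"
}}

```text
t: 3.8
eef_pos: [0.5968, -0.0185, 0.2394]
tool_rot: [0.0, 0.843, 0.538, 0.0]
contact_force: [-0.2, 0.2, 0.2]
gripper_width: 1.002
grasp_force: 0.0
```

>>> {"api": "send_rows", "payload": {
  "deltas": "0 0 0 -8;0 0 0 -15.6;0 0 0 -15.6"
}}

```text
t: 4.1
eef_pos: [0.5968, -0.0186, 0.2393]
tool_rot: [-0.0, 0.764, 0.646, 0.0]
contact_force: [-0.6, 0.6, -0.1]
gripper_width: 0.997
grasp_force: 0.0
```

```bash
python3 - <<'E'
from h import *
p=shot('wrist','w1.png')
lm(p,['fixture','keeper','lever_pivot','lever_grip','loop_bar','loop_tab','work_plate'])
m=bot.masks_of(p,'fixture')
for d in m[:1]:
    c=cloud(p,d['mask']); print(len(c),np.round(np.percentile(c,[1,99],0),4).tolist())
np.save('w1.npy',cloud(p,p['depth']>0))
for n in('scene','side'):
    p=shot(n);lm(p,['keeper','lever_pivot','loop_bar','loop_tab','lever_grip'])
E
```

```text
fixture [ 0.6101  0.0247 -0.0057] 0.84
keeper [ 0.5884 -0.0775  0.032 ] 0.82
keeper [7.536e-01 1.252e-01 1.000e-04] 0.38
lever_pivot [0.6157 0.0557 0.0459] 0.88
lever_grip [0.6189 0.0973 0.12  ] 0.88
loop_bar [ 0.5886 -0.0738  0.0537] 0.74
loop_bar [ 6.079e-01  2.530e-02 -6.000e-04] 0.48
loop_tab [ 0.5863 -0.0929  0.0947] 0.73
work_plate [ 0.6072 -0.0188  0.0098] 0.75
26856 [[0.5404, -0.1173, 0.0103], [0.6742, 0.1462, 0.1318]]
keeper [0.6372 0.3873 0.002 ] 0.71
keeper [ 0.5847 -0.0764  0.051 ] 0.65
lever_pivot [0.6121 0.0513 0.0397] 0.97
loop_bar [ 0.5893 -0.0747  0.0525] 0.87
loop_tab [ 0.5848 -0.0911  0.0919] 0.73
lever_grip [0.6152 0.0979 0.1192] 0.77
keeper [ 0.5893 -0.0809  0.0377] 0.78
keeper [ 0.6034 -0.0183  0.0117] 0.63
lever_pivot [0.6095 0.0494 0.0472] 0.73
loop_bar [ 0.5905 -0.0722  0.0568] 0.59
loop_tab [ 0.5857 -0.0915  0.0939] 0.6
lever_grip [0.6193 0.0929 0.1189] 0.84
lever_grip [ 0.7587  0.1271 -0.0037] 0.74
```

View pics/w1.png

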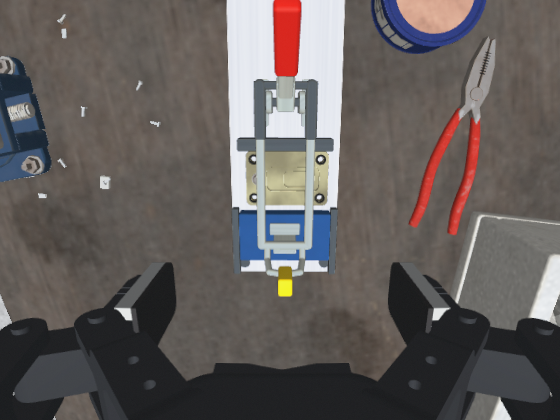

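The wrist view clearly shows the red grip at (287,35), the plate at (285,178), the jaw at (285,230), the bar at (285,245) lying on the near side of the post (285,232), and the tab at (285,282).

```bash
python3 - <<'E'
from h import *
c=np.load('w1.npy')
g=c[(abs(c[:,2]-.012)<.003)&(abs(c[:,0]-.607)<.08)&(c[:,1]>-.14)&(c[:,1]<.2)]
print(len(g),np.median(g[:,2]))
# axis from plate edges: extremes across in bins, robust
best=None
for a in np.radians(np.arange(-103,-96,.1)):
    e=np.array([np.cos(a),np.sin(a)]);n=np.array([-e[1],e[0]])
    s=g[:,:2]@n; lo,hi=np.percentile(s,[1,99])
    w=hi-lo
    if best is None or w<best[0]: best=(w,a,(np.percentile(s,.5)+np.percentile(s,99.5))/2)
print(best[0],np.degrees(best[1]),best[2])
a=best[1];e=np.array([np.cos(a),np.sin(a)]);n=np.array([-e[1],e[0]])
s=g[:,:2]@e; print('plate x end',np.percentile(s,[.2,99.8]))
O=e*(np.percentile(s,99.8)-.150)+n*best[2]; print('origin by end',O)
f=np.c_[(c[:,:2]-O)@e,(c[:,:2]-O)@n,c[:,2]]*1000
f=f[(abs(f[:,1])<60)&(abs(f[:,0])<190)]
np.save('f1.npy',f)
J=f[(abs(f[:,2]-30)<2)&(f[:,0]>50)];print('jaw',np.percentile(J,[1,99],0).round(1).tolist())
B=f[(abs(f[:,2]-52)<2.5)&(abs(f[:,1])<9)&(f[:,0]>80)];print('post top',len(B),np.percentile(B,[5,50,95],0).round(1).tolist())
B=f[(abs(f[:,2]-57)<6)&(abs(f[:,1])<9)&(f[:,0]>70)];h,ed=np.histogram(B[:,0],np.arange(70,130,2))
for i in range(len(h)):
    if h[i]: print(ed[i],h[i],B[(B[:,0]>=ed[i])&(B[:,0]<ed[i+1]),2].mean().round(1))
T=f[(f[:,2]>80)&(f[:,0]>70)];print('tab',len(T),np.percentile(T,[3,50,97],0).round(1).tolist())
Tt=T[T[:,2]>100];print('tabtop',len(Tt),Tt.mean(0))
L=f[(f[:,2]>70)&(f[:,0]<-20)&(abs(f[:,1])<15)];print('lever',np.percentile(L,[3,50,97],0).round(1).tolist());print(np.degrees(np.arctan2(*np.polyfit(L[:,0],L[:,2],1)[:1],1)), np.polyfit(L[:,0],L[:,2],1))
F=f[(abs(f[:,0]-13)<15)&(f[:,2]>20)&(abs(f[:,1])>30)];print('fence',np.percentile(F,[2,50,98],0).round(1).tolist())
E
```

```text
13683 0.012074300576281116
0.1082601596764804 -99.80000000000018 0.5948430245160055
plate x end [-0.25039809  0.01899056]
origin by end [0.60846207 0.02784981]
jaw [[80.9, -45.0, 28.4], [130.2, 45.4, 31.8]]
post top 100 [[100.6, -7.7, 51.2], [110.9, -0.0, 52.5], [113.4, 7.8, 54.1]]
100 56 54.3
102 42 56.5
104 39 56.9
106 33 56.2
108 17 53.2
110 26 52.6
112 28 51.9
tab 407 [[113.9, -5.3, 81.7], [116.3, -0.2, 104.4], [128.4, 5.6, 106.3]]
tabtop 270 [120.61696652   0.18983913 104.90652659]
lever [[-84.8, -8.7, 74.1], [-66.8, -0.1, 114.8], [-42.5, 8.3, 133.4]]
-54.80466072781469 [-1.41783521 18.54875041]
fence [[6.5, -45.1, 20.2], [12.5, 30.7, 29.8], [25.5, 45.1, 31.5]]
```

```bash
python3 - <<'E'
import numpy as np
f=np.load('f1.npy')
F=f[(f[:,2]>25)&(f[:,2]<36)&(abs(f[:,1])>28)&(f[:,0]>-10)&(f[:,0]<140)]
h,e=np.histogram(F[:,0],np.arange(-10,140,1))
print([(int(a),int(b)) for a,b in zip(e,h) if b])
W=f[(f[:,2]>19)&(f[:,2]<23)&(abs(f[:,1])<45)&(f[:,0]>5)&(f[:,0]<90)]
print('workplate z19-23',np.percentile(W[:,0],[1,5,50,95,99]).round(1))
P=f[(f[:,2]>12)&(f[:,2]<27)&(f[:,0]>10)&(f[:,0]<90)&(abs(f[:,1])<38)]
h,e=np.histogram(P[:,0],np.arange(10,90,2));print([(int(a),int(b),round(float(np.median(P[(P[:,0]>=a)&(P[:,0]<a+2),2])),1)) for a,b in zip(e,h) if b])
for y0 in range(-45,50,10):
    J=f[(abs(f[:,2]-30)<2)&(f[:,0]>50)&(abs(f[:,1]-y0)<5)];print(y0,np.percentile(J[:,0],[1,99]).round(1))
E
```

```text
[(6, 29), (7, 43), (8, 38), (9, 38), (10, 38), (11, 44), (12, 48), (13, 40), (14, 40), (15, 38), (16, 37), (17, 37), (18, 17), (44, 1), (46, 2), (47, 1), (48, 1), (49, 2), (80, 38), (81, 51), (82, 38), (83, 34), (84, 30), (85, 35), (86, 32), (87, 31), (88, 33), (89, 33), (90, 33), (91, 34), (92, 32), (93, 34), (94, 31), (95, 32), (96, 35), (97, 33), (98, 34), (99, 36), (100, 29), (101, 37), (102, 36), (103, 33), (104, 30), (105, 31), (106, 38), (107, 27), (108, 32), (109, 32), (110, 38), (111, 31), (112, 34), (113, 29), (114, 38), (115, 32), (116, 33), (117, 32), (118, 31), (119, 32), (120, 28), (121, 28), (122, 33), (123, 30), (124, 33), (125, 29), (126, 34), (127, 30), (128, 31), (129, 32), (130, 16)]
workplate z19-23 [20.4 21.7 50.1 74.2 80.9]
[(18, 6, 19.0), (20, 122, 19.4), (22, 119, 19.6), (24, 114, 19.6), (26, 109, 19.5), (28, 116, 19.5), (30, 122, 19.5), (32, 117, 19.5), (34, 115, 19.1), (36, 115, 17.1), (38, 114, 17.0), (40, 117, 16.8), (42, 116, 17.1), (44, 109, 17.2), (46, 110, 16.9), (48, 118, 17.0), (50, 108, 16.9), (52, 110, 17.1), (54, 120, 17.4), (56, 102, 17.3), (58, 145, 18.4), (60, 113, 19.7), (62, 111, 19.6), (64, 92, 19.8), (66, 108, 19.4), (68, 123, 19.5), (70, 108, 19.7), (72, 103, 19.5), (74, 46, 19.4), (76, 39, 12.6), (78, 60, 12.5), (80, 253, 19.1)]
-45 [ 81.3 130.6]
-35 [ 81.3 130.3]
-25 [ 81.2 130.4]
-15 [ 80.8 129.8]
-5 [ 80.8 130.2]
5 [ 80.8 130.1]
15 [ 80.8 129.8]
25 [ 81.8 130. ]
35 [ 80.9 129.9]
45 [ 80.9 129.4]
```

>>> {"api": "send_rows", "payload": {
  "deltas": "-0.025 0.001 0.03 0;-0.05 0.002 0.06 0;-0.0738 0.0033 0.09 0;-0.0738 0.0033 0.1 0;-0.0738 0.0033 0.1 0",
  "claw": 0.6,
  "force": 40
}}

```text
t: 5.65
eef_pos: [0.5865, -0.0919, 0.1377]
tool_rot: [-0.001, 0.764, 0.645, -0.001]
contact_force: [-0.2, 0.1, 0.2]
gripper_width: 0.603
grasp_force: 0.0
```

```bash
python3 - <<'E'
from h import *
print(bot.get_obs()['eef_pos'],bot.get_obs()['contact_force'])
p=shot('wrist','w2.png');lm(p,['loop_tab','loop_bar'])
c=cloud(p,p['depth']>0)
O=np.array([.60846,.02785]);a=np.radians(-99.8);e=np.array([np.cos(a),np.sin(a)]);n=np.array([-e[1],e[0]])
f=np.c_[(c[:,:2]-O)@e,(c[:,:2]-O)@n,c[:,2]]*1000
T=f[(f[:,2]>95)&(f[:,2]<112)&(abs(f[:,0]-120)<20)&(abs(f[:,1])<15)];print(len(T),np.percentile(T,[3,50,97],0).round(1).tolist())
t=bot.get_obs()['eef_pos'][:2]-O;print(t@e,t@n)
E
```

```text
[ 0.58651683 -0.09193747  0.13765276] [-0.19077982  0.09600015  0.21552434]
loop_tab [ 0.5853 -0.093   0.0942] 0.63
loop_bar [ 0.589  -0.0706  0.0527] 0.58
loop_bar [0.6122 0.0247 0.001 ] 0.37
831 [[114.5, -5.5, 96.8], [120.4, -0.1, 105.2], [129.5, 5.8, 106.7]]
0.1195755745043314 0.0008620037467013224
```

View pics/w2.png

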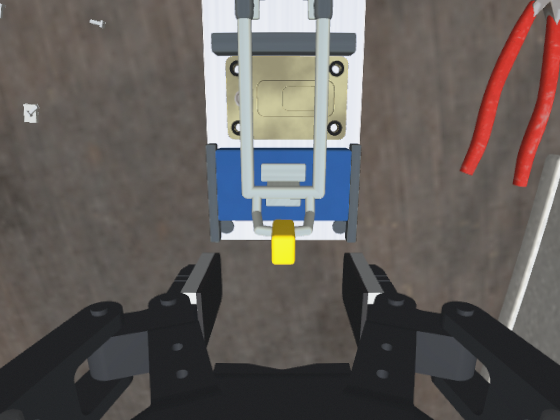

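The wrist view shows the tab at (283,243), centred between the fingers. The bar at (283,192) rests on the near face of the post.

```bash
python3 - <<'E'
from h import *
O=np.array([.60846,.02785]);a=np.radians(-99.8);e=np.array([np.cos(a),np.sin(a)]);n=np.array([-e[1],e[0]])
for i in range(3):
    o=bot.get_obs();t=o['eef_pos'][:2]-O;print(o['t'],o['eef_pos'],t@e,t@n)
    bot.read_camera('side')
# plan: tab T for bar waypoints; f coords (pivot x -26.5)
from scipy.optimize import fsolve
P=np.array([-26.5,44])
def fk(T,g=(1.1,0)):
    def r(v):
        th,ph=v;al=np.radians(75)+th
        H=P+18*np.array([np.cos(al),np.sin(al)]);c,s=np.cos(ph),np.sin(ph)
        return H+[c*161.5-s*41,s*161.5+c*41]-T
    v,_,ok,_=fsolve(r,g,full_output=1)
    c,s=np.cos(v[1]),np.sin(v[1]);B=np.array(T)-[c*17-s*41,s*17+c*41]
    return v,B,ok
g=(1.13,0)
for T in [(121.5,93.7),(121.5,100),(121.5,106),(126,106),(130,106),(134,106),(138,104),(138,100),(138,95),(138,90),(138,85),(138,80),(138,75),(134,75),(130,75),(128,75)]:
    v,B,ok=fk(T,g);print(T,'th %.2f ph %.1f'%(v[0],np.degrees(v[1])),B.round(1),ok)
    if ok==1:g=v
E
```

```text
5.8 [ 0.58895653 -0.09012744  0.1407304 ] 0.1195755745043314 0.0008620037467013224
5.85 [ 0.58899556 -0.09025085  0.1408883 ] 0.11969054220634505 0.0009214726885828986
5.9 [ 0.58891029 -0.09044019  0.1408407 ] 0.11989163005301517 0.0008696730074013309
(121.5, 93.7) th 1.16 ph -0.9 [103.9  53. ] 1
(121.5, 100) th 1.06 ph 0.9 [105.1  58.8] 1
(121.5, 106) th 0.96 ph 2.6 [106.3  64.3] 1
(126, 106) th 0.71 ph 1.7 [110.2  64.5] 1
(130, 106) th 0.49 ph 1.2 [113.9  64.6] 1
(134, 106) th 0.27 ph 1.1 [117.8  64.7] 1
(138, 104) th 0.08 ph 0.5 [121.3  62.9] 1
(138, 100) th 0.13 ph -1.0 [120.3  59.3] 1
(138, 95) th 0.20 ph -2.8 [119.   54.9] 1
(138, 90) th 0.25 ph -4.6 [117.8  50.5] 1
(138, 85) th 0.29 ph -6.3 [116.6  46.1] 1
(138, 80) th 0.33 ph -8.0 [115.4  41.8] 1
(138, 75) th 0.35 ph -9.7 [114.3  37.5] 1
(134, 75) th 0.57 ph -9.5 [110.5  37.4] 1
(130, 75) th 0.81 ph -8.9 [106.9  37.1] 1
(128, 75) th 0.94 ph -8.4 [105.2  36.9] 1
```

>>> {"api": "send_rows", "payload": {
  "deltas": "-0.0018 -0.0009 0.02 0;-0.0018 -0.0009 0.04 0;-0.0018 -0.0009 0.05 0;-0.0018 -0.0009 0.0578 0;-0.0018 -0.0009 0.0578 0"
}}

```text
t: 6.45
eef_pos: [0.5863, -0.0931, 0.081]
tool_rot: [-0.0, 0.764, 0.646, -0.0]
contact_force: [0.0, -0.2, -0.7]
gripper_width: 0.602
grasp_force: 0.0
```

>>> {"api": "send_rows", "payload": {
  "deltas": "0 0 0 0;0 0 0 0;0 0 0 0;0 0 0 0;0 0 0 0",
  "claw": 0
}}

```text
t: 6.95
eef_pos: [0.5871, -0.0935, 0.0821]
tool_rot: [0.001, 0.764, 0.645, 0.0]
contact_force: [0.0, 0.2, 3.4]
gripper_width: 0.129
grasp_force: 48.5
```

```bash
cat >> h.py <<'E'
O=np.array([.60846,.02785]);a=np.radians(-99.8);e=np.array([np.cos(a),np.sin(a)]);n=np.array([-e[1],e[0]])
def st():
    o=bot.get_obs();t=o['eef_pos'][:2]-O;F=o['contact_force']
    print('t %.2f f x %.1f y %.1f z %.1f'%(o['t'],t@e*1e3,t@n*1e3,o['eef_pos'][2]*1e3),'Fx %.1f Fy %.1f Fz %.1f'%(F[:2]@e,F[:2]@n,F[2]),'w %.3f g %.0f'%(o['gripper_width'],o['grasp_force']))
E
python3 -c "
from h import *
st()"
```

```text
t 6.95 f x 123.2 y -0.4 z 82.1 Fx -0.2 Fy 0.0 Fz 3.4 w 0.129 g 48
```

>>> {"api": "send_rows", "payload": {
  "deltas": "0 0 -0.004 0;0 0 -0.008 0;0 0 -0.012 0;0 0 -0.013 0;0 0 -0.013 0"
}}

```text
t: 7.45
eef_pos: [0.5865, -0.093, 0.0946]
tool_rot: [-0.0, 0.764, 0.646, 0.0]
contact_force: [1.8, 3.7, -3.1]
gripper_width: 0.131
grasp_force: 44.8
```

>>> {"api": "send_rows", "payload": {
  "deltas": "-0.003 0 0 0;-0.006 0 0 0;-0.009 0 0 0;-0.012 0 0 0;-0.012 0 0 0"
}}

```text
t: 7.95
eef_pos: [0.585, -0.1046, 0.095]
tool_rot: [-0.0, 0.764, 0.645, 0.001]
contact_force: [1.4, 4.0, 1.4]
gripper_width: 0.129
grasp_force: 45.4
```

>>> {"api": "send_rows", "payload": {
  "deltas": "-0.002 0 0 0;-0.004 0 0 0;-0.006 0 0 0;-0.007 0 0 0;-0.007 0 0 0"
}}

```text
t: 8.45
eef_pos: [0.5832, -0.1131, 0.0944]
tool_rot: [0.0, 0.764, 0.645, -0.0]
contact_force: [1.1, 1.8, -0.3]
gripper_width: 0.132
grasp_force: 45.2
```

```bash
python3 - <<'E'
from h import *
st()
p=shot('wrist','w3.png');lm(p,['loop_tab','loop_bar','keeper','lever_grip'])
for n_ in('scene','side'):
    p=shot(n_);lm(p,['loop_tab','loop_bar','keeper','lever_grip'])
st()
E
```

```text
t 8.45 f x 143.2 y -0.9 z 94.4 Fx -1.9 Fy 0.7 Fz -0.3 w 0.132 g 45
loop_tab [ 0.5798 -0.1146  0.0998] 0.6
loop_bar [ 0.584 -0.094  0.06 ] 0.82
keeper [ 0.59   -0.0801  0.033 ] 0.77
loop_tab [ 0.5838 -0.1126  0.099 ] 0.5
loop_bar [ 0.5846 -0.0945  0.0581] 0.73
keeper [ 0.5867 -0.0831  0.0351] 0.6
lever_grip [ 0.5978 -0.0039  0.1035] 0.93
loop_tab [ 0.5836 -0.1072  0.101 ] 0.54
loop_bar [ 0.5852 -0.0919  0.0645] 0.84
keeper [ 0.5863 -0.0814  0.0375] 0.94
lever_grip [ 0.6025 -0.002   0.1028] 0.76
t 9.20 f x 142.8 y -0.9 z 94.5 Fx 2.2 Fy 0.8 Fz 1.0 w 0.130 g 45
```

View pics/w3.png

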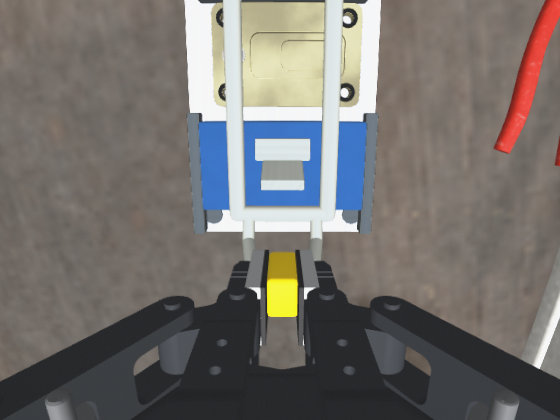

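The bar at (283,213) is clear beyond the post at (283,170), about 12 mm past the keeper point. Lowering now.

>>> {"api": "send_rows", "payload": {
  "deltas": "0 0 0.004 0;0 0 0.008 0;0 0 0.012 0;0 0 0.016 0;0 0 0.018 0"
}}

```text
t: 9.7
eef_pos: [0.5828, -0.1149, 0.0761]
tool_rot: [0.001, 0.765, 0.645, -0.001]
contact_force: [-0.3, -6.5, 3.5]
gripper_width: 0.13
grasp_force: 44.8
```

>>> {"api": "send_rows", "payload": {
  "deltas": "0 0 0.003 0;0 0 0.006 0;0 0 0.009 0;0 0 0.011 0;0 0 0.011 0"
}}

```text
t: 10.2
eef_pos: [0.583, -0.1146, 0.0664]
tool_rot: [0.001, 0.764, 0.645, -0.001]
contact_force: [-4.6, -6.0, 12.6]
gripper_width: 0.13
grasp_force: 45.7
```

```bash
python3 - <<'E'
from h import *
st()
for n_ in('wrist','scene','side'):
    p=shot(n_,n_+'4.png');lm(p,['loop_tab','loop_bar','keeper','lever_grip'])
st()
E
```

```text
t 10.20 f x 144.7 y -0.9 z 66.4 Fx 6.7 Fy -3.5 Fz 12.6 w 0.130 g 46
loop_tab [ 0.5817 -0.1147  0.0721] 0.58
loop_bar [ 0.5839 -0.0909  0.0333] 0.86
keeper [ 0.5876 -0.0819  0.0288] 0.71
loop_tab [ 0.5818 -0.0845  0.0364] 0.74
loop_tab [ 0.5814 -0.1121  0.0701] 0.48
loop_bar [ 0.5846 -0.0916  0.0323] 0.46
keeper [ 0.5852 -0.0827  0.0316] 0.62
keeper [0.6126 0.0504 0.0442] 0.52
lever_grip [0.5984 0.0022 0.1073] 0.97
loop_tab [ 0.5832 -0.1124  0.0733] 0.49
loop_bar [ 0.5857 -0.0901  0.0381] 0.52
keeper [ 0.5891 -0.0838  0.0357] 0.79
keeper [0.6019 0.0043 0.109 ] 0.74
lever_grip [0.5997 0.0021 0.1094] 0.9
t 10.95 f x 144.7 y -0.9 z 66.4 Fx 6.3 Fy -2.3 Fz 12.5 w 0.133 g 46
```

View pics/wrist4.png

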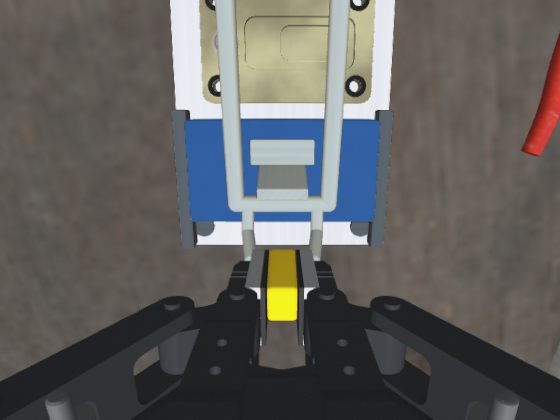

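```bash
python3 - <<'E'
from h import *
p=shot('wrist');c=cloud(p,p['depth']>0)
f=np.c_[(c[:,:2]-O)@e,(c[:,:2]-O)@n,c[:,2]]*1000
B=f[(abs(f[:,1])<18)&(f[:,0]>60)&(f[:,0]<140)&(f[:,2]<60)]
for y0,y1 in((-8,8),(12,18)):
  for x in range(88,138,2):
    s=B[(B[:,0]>=x)&(B[:,0]<x+2)&(B[:,1]>y0)&(B[:,1]<y1)]
    if len(s):print(x,len(s),np.percentile(s[:,2],[10,50,90]).round(1))
R=f[(abs(abs(f[:,1])-18)<5)&(f[:,2]>38)&(f[:,0]>30)&(f[:,0]<110)];print('rods',np.polyfit(R[:,0],R[:,2],1))
for x in range(0,120,10):
    s=f[(abs(f[:,0]-x)<2)&(abs(abs(f[:,1])-18)<6)&(f[:,2]>33)]
    if len(s):print(x,np.median(s[:,2]).round(1),end=' ')
E
```

```text
88 160 [29.2 30.1 31.1]
90 151 [29.6 30.8 33.3]
92 162 [32.2 33.1 33.7]
94 137 [32.1 33.1 33.9]
96 146 [32.1 33.2 34. ]
98 157 [32.5 33.1 33.9]
100 138 [32.1 33.1 33.9]
102 171 [32.4 33.6 35.3]
104 221 [36.1 38.4 40.8]
106 242 [41.2 44.  46.2]
108 268 [47.1 49.4 51.8]
110 187 [51.8 52.8 53.6]
112 155 [51.6 52.4 53. ]
114 136 [50.9 51.6 52.1]
118 56 [36.8 37.5 38.5]
120 146 [36.8 37.6 38.5]
122 128 [36.8 37.6 38.3]
124 42 [35.7 36.6 37.2]
126 87 [29.2 30.2 31. ]
128 123 [29.4 30.2 30.9]
130 108 [29.2 29.9 30.7]
132 1 [28.2 28.2 28.2]
134 42 [57.9 58.8 59.7]
136 40 [11.5 12.3 59.5]
88 61 [29.5 30.  31. ]
90 52 [29.3 30.5 32.5]
92 54 [29.6 32.3 33.4]
94 51 [29.8 32.1 33.6]
96 51 [29.4 32.  33.5]
98 52 [29.8 32.1 33.7]
100 48 [29.3 31.4 33.6]
102 49 [29.6 30.7 33.2]
104 55 [29.2 30.  30.6]
106 53 [29.6 30.1 30.8]
108 50 [29.4 30.1 31.1]
110 49 [29.1 30.1 30.9]
112 45 [29.3 29.9 30.9]
114 44 [29.2 30.2 31.2]
116 67 [29.6 30.5 35.6]
118 70 [30.4 36.6 37.7]
120 56 [37.  37.8 38.7]
122 47 [36.9 37.5 38.4]
124 47 [36.4 37.5 38.7]
126 53 [30.2 37.6 38.9]
128 63 [30.3 38.2 39.6]
130 55 [29.9 38.5 40. ]
132 59 [38.7 40.5 42.4]
134 76 [41.6 44.  46.3]
136 91 [43.8 47.3 49.9]
rods [-0.19003856 60.26057652]
40 53.0 50 51.0 60 49.2 70 47.2 80 45.1 90 43.4 100 41.2 110 39.6
```

The bar is resting on the jaw top (centre z about 33.6 mm, x = 121). The back of the post puts the keeper at about x = 113, so I draw the bar back 8 mm.

>>> {"api": "send_rows", "payload": {
  "deltas": "0.002 0 -0.001 0;0.004 0 -0.001 0;0.006 0 -0.001 0;0.0075 0 -0.001 0;0.0075 0 -0.001 0"
}}

```text
t: 11.5
eef_pos: [0.5844, -0.1068, 0.0665]
tool_rot: [0.001, 0.764, 0.645, -0.001]
contact_force: [-1.2, -6.6, 4.8]
gripper_width: 0.133
grasp_force: 44.5
```

```bash
cat >> h.py <<'E'
def prof():
    p=shot('wrist');c=cloud(p,p['depth']>0)
    f=np.c_[(c[:,:2]-O)@e,(c[:,:2]-O)@n,c[:,2]]*1000
    B=f[(abs(f[:,1])<9)&(f[:,0]>60)&(f[:,0]<140)&(f[:,2]<60)]
    for x in range(76,138,2):
        s=B[(B[:,0]>=x)&(B[:,0]<x+2)]
        if len(s):print(x,len(s),np.percentile(s[:,2],[10,50,90]).round(1))
    return f
E
python3 - <<'E'
from h import *
st();prof()
E
```

```text
t 11.50 f x 136.8 y -0.8 z 66.5 Fx 6.7 Fy -0.1 Fz 4.8 w 0.133 g 45
76 141 [11.1 12.  12.9]
78 140 [11.2 12.  12.8]
80 216 [11.4 13.6 28.4]
82 185 [29.1 30.  30.9]
84 155 [29.3 30.1 30.9]
86 153 [29.2 30.1 30.9]
88 166 [29.2 30.2 30.9]
90 195 [29.8 32.3 33.5]
92 163 [32.2 33.  33.8]
94 155 [32.4 33.1 33.9]
96 158 [32.3 33.2 33.9]
98 160 [32.1 33.  33.7]
100 164 [32.2 33.  33.9]
102 225 [32.7 34.9 37.2]
104 269 [37.6 40.1 42.5]
106 288 [43.1 45.6 48.1]
108 303 [48.6 50.9 53. ]
110 174 [52.1 53.  53.6]
112 173 [51.3 52.2 52.9]
114 77 [50.7 51.6 52.2]
120 45 [29.3 30.2 31. ]
122 138 [29.3 29.9 30.9]
124 145 [29.3 30.1 30.9]
126 172 [29.6 30.3 59.1]
128 151 [29.5 30.2 56.4]
130 84 [29.1 29.8 30.7]
136 19 [12.1 12.4 13. ]
```

>>> {"api": "send_rows", "payload": {
  "deltas": "0 0 0 0;0 0 0 0;0 0 0 0;0 0 0 0;0 0 -0.005 0",
  "claw": 0.45
}}

```text
t: 12.05
eef_pos: [0.584, -0.1043, 0.071]
tool_rot: [-0.001, 0.764, 0.646, -0.0]
contact_force: [-1.0, 0.0, 0.5]
gripper_width: 0.457
grasp_force: 0.0
```

>>> {"api": "send_rows", "payload": {
  "deltas": "0 0 -0.015 0;0 0 -0.035 0;0 0 -0.06 0;0 0 -0.09 0;0 0 -0.09 0"
}}

```text
t: 12.55
eef_pos: [0.5877, -0.1047, 0.1671]
tool_rot: [0.003, 0.764, 0.645, 0.003]
contact_force: [0.4, 0.4, 0.5]
gripper_width: 0.447
grasp_force: 0.0
```

```bash
python3 - <<'E'
from h import *
st();f=prof()
L=f[(f[:,2]>70)&(f[:,0]<40)&(abs(f[:,1])<12)]
if len(L): print('lever',np.percentile(L,[3,50,97],0).round(1).tolist())
T=f[(f[:,2]>72)&(f[:,0]>100)&(abs(f[:,1])<8)&(f[:,2]<110)]
if len(T):print('tab',np.percentile(T,[3,50,97],0).round(1).tolist())
for n_ in('wrist','scene','side'):
    p=shot(n_,n_+'5.png');lm(p,['loop_tab','loop_bar','keeper','lever_grip','lever_pivot'])
    for d in bot.masks_of(p,'red_handle')[:2]:
        c=cloud(p,d['mask']);g=np.c_[(c[:,:2]-O)@e,(c[:,:2]-O)@n,c[:,2]]*1000
        g=g[(abs(g[:,1])<15)&(g[:,2]>60)]
        if len(g)>10:
            q=g.mean(0);u=np.linalg.svd((g-q)[:,[0,2]],full_matrices=0)[2][0];print('red',len(g),np.percentile(g,[3,50,97],0).round(1).tolist(),np.degrees(np.arctan2(u[1],u[0])))
E
```

```text
t 12.55 f x 134.2 y 2.1 z 167.1 Fx -0.5 Fy 0.4 Fz 0.5 w 0.447 g 0
76 68 [11.2 12.3 13. ]
78 45 [11.4 12.1 12.7]
80 93 [11.6 12.9 28.7]
82 72 [29.2 30.  30.8]
84 68 [29.3 30.1 31. ]
86 51 [29.2 30.1 30.9]
88 71 [29.2 30.  30.9]
90 74 [30.  32.5 33.7]
92 75 [32.3 33.  33.8]
94 60 [32.2 33.2 33.9]
96 61 [32.4 33.2 34.1]
98 74 [32.1 33.  34. ]
100 65 [32.2 33.3 34.2]
102 81 [32.7 34.7 36.8]
104 96 [37.8 40.  42.4]
106 98 [43.5 45.8 48.2]
108 101 [48.6 50.8 53. ]
110 61 [51.9 52.8 53.7]
112 68 [51.6 52.1 52.8]
114 25 [51.2 51.8 52.8]
118 39 [29.8 30.3 31. ]
120 53 [29.2 29.9 30.9]
122 66 [29.3 30.  31. ]
124 50 [28.9 29.9 30.5]
126 76 [29.2 30.2 58.5]
128 55 [29.3 30.3 31.3]
130 43 [29.4 29.8 30.6]
132 31 [55.4 57.2 58.1]
134 38 [11.9 35.1 58.3]
136 57 [11.3 12.1 56.9]
tab [[130.5, -5.5, 73.4], [136.8, 0.3, 82.2], [146.9, 6.0, 84.4]]
loop_tab [ 0.5841 -0.107   0.0723] 0.88
keeper [ 0.5875 -0.0791  0.0326] 0.8
lever_pivot [ 0.5888 -0.0786  0.0331] 0.58
red 684 [[128.4, -5.6, 61.8], [134.2, 0.1, 81.8], [146.5, 5.8, 84.3]] 52.43009707149775
loop_tab [0.6121 0.0529 0.043 ] 0.58
loop_tab [ 0.5833 -0.1073  0.0661] 0.57
loop_bar [ 0.6024 -0.0227  0.0127] 0.66
loop_bar [ 0.5854 -0.0828  0.032 ] 0.6
keeper [ 0.5845 -0.0846  0.0321] 0.73
keeper [ 0.5852 -0.0789  0.0341] 0.68
lever_grip [0.6021 0.0375 0.1254] 0.75
lever_grip [ 0.6038 -0.0203  0.0093] 0.18
lever_pivot [0.613  0.0504 0.0407] 0.6
red 201 [[-26.3, -10.5, 87.3], [-20.5, -4.2, 119.6], [-10.4, 5.7, 147.4]] 80.64064225409723
loop_tab [ 0.5866 -0.1037  0.0729] 0.57
loop_tab [ 7.884e-01 -9.300e-03 -6.000e-04] 0.31
loop_bar [ 0.5922 -0.0831  0.0394] 0.65
keeper [ 0.5847 -0.0836  0.0369] 0.69
lever_grip [0.6067 0.0391 0.1255] 0.91
lever_pivot [0.6108 0.0504 0.0453] 0.76
red 238 [[-25.1, -10.4, 87.9], [-19.0, -2.2, 120.2], [-11.4, 6.7, 147.9]] 81.14429785061311
```

View pics/wrist5.png

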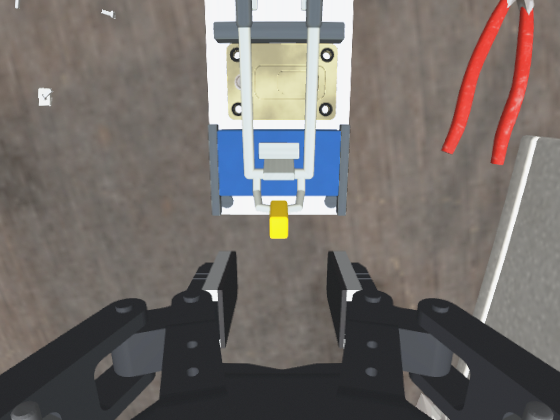

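The bar is hooked: it is hidden behind the post at (278,175), and the tab has dropped to (279,218). The lever stands at about 82°. Now I close the fingers and move to the keeper side of the red grip.

>>> {"api": "send_rows", "payload": {
  "deltas": "0.02 0 0 0;0.045 0 0 0;0.075 0 0 0;0.1 0 0 0;0.1 0 0 0",
  "claw": 0
}}

```text
t: 14.15
eef_pos: [0.6017, -0.0008, 0.1619]
tool_rot: [-0.001, 0.762, 0.648, 0.001]
contact_force: [-0.3, 0.8, -0.0]
gripper_width: 0.006
grasp_force: 0.0
```

>>> {"api": "send_rows", "payload": {
  "deltas": "0 0 0 0;0 0 0 0;0 0 0 0"
}}

```text
t: 14.45
eef_pos: [0.6012, -0.0077, 0.1614]
tool_rot: [0.0, 0.765, 0.645, -0.0]
contact_force: [0.4, -0.2, 0.3]
gripper_width: -0.002
grasp_force: 0.0
```

```bash
python3 - <<'E'
from h import *
st()
print(bot.get_obs()['tool_rot'])
E
```

```text
t 14.45 f x 36.3 y -1.1 z 161.4 Fx 0.1 Fy 0.4 Fz 0.3 w -0.002 g 0
[ 2.03909360e-04  7.64502713e-01  6.44620396e-01 -3.24335415e-04]
```

>>> {"api": "send_rows", "payload": {
  "deltas": "0.006 0.001 0.009 0;0.012 0.001 0.018 0;0.018 0.001 0.026 0;0.024 0.001 0.026 0;0.024 0.001 0.026 0"
}}

```text
t: 14.95
eef_pos: [0.6061, 0.0192, 0.1351]
tool_rot: [-0.001, 0.763, 0.646, 0.0]
contact_force: [0.9, -0.4, -0.2]
gripper_width: -0.004
grasp_force: 0.0
```

>>> {"api": "send_rows", "payload": {
  "deltas": "0.002 0 0 0;0.004 0 0 0;0.006 0 0 0;0.008 0 0 0;0.01 0 0 0"
}}

```text
t: 15.45
eef_pos: [0.6081, 0.0268, 0.1357]
tool_rot: [0.0, 0.764, 0.645, -0.0]
contact_force: [0.0, -1.6, 2.0]
gripper_width: -0.0
grasp_force: 0.7
```

```bash
python3 - <<'E'
from h import *
st()
p=shot('side','side6.png');lm(p,['lever_grip'])
p=shot('scene');lm(p,['lever_grip'])
st()
E
```

```text
t 15.45 f x 1.1 y -0.2 z 135.7 Fx 1.6 Fy 0.3 Fz 2.0 w -0.000 g 1
lever_grip [0.6093 0.0414 0.1258] 0.9
t 15.65 f x 0.7 y -0.3 z 135.6 Fx 0.0 Fy 0.7 Fz 0.8 w 0.001 g 0
```

```bash
python3 - <<'E'
import numpy as np
def tcp(al):
    r=np.radians(al);return np.array([-15.5+85*np.cos(r)+6*np.sin(r),52+85*np.sin(r)-6*np.cos(r)])
prev=np.array([.8,135.6])
al=84
while al<170:
    row=[]
    for k in range(5):
        al+=2.4;d=-(tcp(al)-prev)/1e3;row.append('%.4f 0 %.4f 0'%tuple(d))
    prev=tcp(al);print(round(al,1),tcp(al).round(1),';'.join(row))
E
```

```text
96.0 [-18.4 137.2] 0.0050 0 -0.0009 0;0.0085 0 -0.0013 0;0.0121 0 -0.0015 0;0.0156 0 -0.0016 0;0.0192 0 -0.0016 0
108.0 [-36.1 134.7] 0.0036 0 0.0002 0;0.0071 0 0.0005 0;0.0107 0 0.0010 0;0.0142 0 0.0017 0;0.0176 0 0.0025 0
120.0 [-52.8 128.6] 0.0034 0 0.0009 0;0.0068 0 0.0020 0;0.0102 0 0.0032 0;0.0135 0 0.0046 0;0.0167 0 0.0061 0
132.0 [-67.9 119.2] 0.0032 0 0.0016 0;0.0063 0 0.0034 0;0.0093 0 0.0053 0;0.0123 0 0.0073 0;0.0151 0 0.0094 0
144.0 [-80.7 106.8] 0.0028 0 0.0023 0;0.0054 0 0.0046 0;0.0080 0 0.0071 0;0.0105 0 0.0097 0;0.0128 0 0.0124 0
156.0 [-90.7  92.1] 0.0022 0 0.0028 0;0.0044 0 0.0057 0;0.0064 0 0.0086 0;0.0082 0 0.0116 0;0.0100 0 0.0148 0
168.0 [-97.4  75.5] 0.0016 0 0.0032 0;0.0031 0 0.0064 0;0.0044 0 0.0097 0;0.0056 0 0.0131 0;0.0067 0 0.0165 0
180.0 [-100.5   58. ] 0.0009 0 0.0035 0;0.0017 0 0.0069 0;0.0023 0 0.0104 0;0.0028 0 0.0140 0;0.0031 0 0.0175 0
```

>>> {"api": "send_rows", "payload": {
  "deltas": "0.004 0 -0.0005 0;0.008 0 -0.001 0;0.012 0 -0.0015 0;0.0155 0 -0.0015 0;0.019 0 -0.0015 0"
}}

```text
t: 16.15
eef_pos: [0.6111, 0.0464, 0.1369]
tool_rot: [-0.0, 0.764, 0.646, -0.0]
contact_force: [0.0, -1.4, -0.1]
gripper_width: -0.005
grasp_force: 0.6
```

>>> {"api": "send_rows", "payload": {
  "deltas": "0.0035 0 0 0;0.007 0 0.0005 0;0.0105 0 0.001 0;0.014 0 0.0015 0;0.0175 0 0.0025 0"
}}

```text
t: 16.65
eef_pos: [0.6141, 0.0636, 0.1345]
tool_rot: [0.0, 0.764, 0.645, 0.0]
contact_force: [-0.4, -0.8, 1.7]
gripper_width: -0.001
grasp_force: 0.6
```

>>> {"api": "send_rows", "payload": {
  "deltas": "0.0035 0 0.001 0;0.007 0 0.002 0;0.01 0 0.003 0;0.0135 0 0.0045 0;0.0165 0 0.006 0"
}}

```text
t: 17.15
eef_pos: [0.617, 0.0799, 0.1286]
tool_rot: [0.0, 0.764, 0.645, 0.0]
contact_force: [-0.2, -1.4, 2.7]
gripper_width: 0.002
grasp_force: 1.0
```

```bash
python3 - <<'E'
from h import *
st()
for n_ in('side','scene'):
    p=shot(n_,n_+'7.png');lm(p,['lever_grip','loop_bar','keeper'])
st()
E
```

```text
t 17.15 f x -52.7 y -0.5 z 128.6 Fx 1.4 Fy 0.1 Fz 2.7 w 0.002 g 1
lever_grip [0.6132 0.0891 0.1213] 0.96
loop_bar [ 0.5897 -0.0696  0.038 ] 0.59
keeper [ 0.5888 -0.0757  0.0371] 0.73
lever_grip [0.6139 0.0913 0.122 ] 0.96
lever_grip [ 0.7835 -0.0076 -0.0014] 0.27
loop_bar [ 0.5855 -0.0753  0.0331] 0.85
keeper [ 0.587  -0.0803  0.0337] 0.71
t 17.55 f x -52.2 y -0.7 z 128.4 Fx 0.5 Fy 0.5 Fz 0.5 w -0.003 g 0
```

>>> {"api": "send_rows", "payload": {
  "deltas": "0.003 0.0003 0.0015 0;0.0063 0.0005 0.0035 0;0.0093 0.0005 0.0053 0;0.0123 0.0005 0.0073 0;0.015 0.0005 0.0095 0"
}}

```text
t: 18.05
eef_pos: [0.6198, 0.0947, 0.1189]
tool_rot: [-0.0, 0.764, 0.646, 0.0]
contact_force: [-1.3, -0.8, 3.4]
gripper_width: -0.001
grasp_force: 1.4
```

>>> {"api": "send_rows", "payload": {
  "deltas": "0.0028 0 0.0023 0;0.0054 0 0.0046 0;0.008 0 0.007 0;0.0105 0 0.0097 0;0.0128 0 0.0124 0"
}}

```text
t: 18.55
eef_pos: [0.6221, 0.1073, 0.1064]
tool_rot: [-0.0, 0.764, 0.646, 0.0]
contact_force: [-1.5, -0.2, 2.9]
gripper_width: -0.001
grasp_force: 1.3
```

```bash
python3 - <<'E'
from h import *
st()
for n_ in('side','scene'):
    p=shot(n_,n_+'8.png');lm(p,['lever_grip','loop_bar','keeper'])
st()
E
```

```text
t 18.55 f x -80.6 y -0.1 z 106.4 Fx 0.5 Fy -1.5 Fz 2.9 w -0.001 g 1
lever_grip [0.6195 0.1209 0.0985] 0.61
lever_grip [0.6094 0.0276 0.0017] 0.32
loop_bar [ 0.6    -0.0158  0.0094] 0.6
loop_bar [ 0.59   -0.0751  0.039 ] 0.27
keeper [ 0.5887 -0.0782  0.0362] 0.58
lever_grip [0.6178 0.1198 0.0985] 0.65
loop_bar [ 0.5851 -0.0742  0.0329] 0.61
keeper [ 0.587  -0.0774  0.0346] 0.87
t 18.95 f x -79.8 y -0.1 z 106.5 Fx 0.1 Fy -0.8 Fz 0.9 w 0.001 g 0
```

>>> {"api": "send_rows", "payload": {
  "deltas": "0.0022 0 0.0028 0;0.0044 0 0.0057 0;0.0064 0 0.0086 0;0.0082 0 0.0116 0;0.01 0 0.0148 0"
}}

```text
t: 19.45
eef_pos: [0.6236, 0.1169, 0.0914]
tool_rot: [-0.0, 0.764, 0.645, 0.0]
contact_force: [-0.1, 0.3, 1.2]
gripper_width: -0.004
grasp_force: 0.6
```

>>> {"api": "send_rows", "payload": {
  "deltas": "0.001 0 0.002 0;0.002 0 0.004 0;0.003 0 0.006 0;0.0038 0 0.008 0;0.0045 0 0.01 0"
}}

```text
t: 19.95
eef_pos: [0.6243, 0.1212, 0.0816]
tool_rot: [-0.0, 0.764, 0.645, 0.0]
contact_force: [0.6, -0.2, 0.8]
gripper_width: 0.001
grasp_force: 0.1
```

```bash
python3 - <<'E'
from h import *
st()
for n_ in('side','scene'):
    p=shot(n_,n_+'9.png');lm(p,['lever_grip','loop_bar','keeper'])
st()
E
```

```text
t 19.95 f x -94.7 y -0.3 z 81.6 Fx 0.1 Fy 0.6 Fz 0.8 w 0.001 g 0
lever_grip [0.6235 0.1334 0.0731] 0.67
loop_bar [6.312e-01 3.884e-01 3.000e-04] 0.48
loop_bar [ 0.5892 -0.0736  0.04  ] 0.37
keeper [ 0.5905 -0.077   0.0349] 0.67
keeper [ 0.5989 -0.0187  0.0074] 0.39
lever_grip [0.6189 0.1354 0.0727] 0.73
loop_bar [ 0.5872 -0.074   0.035 ] 0.47
keeper [ 0.5833 -0.0792  0.0338] 0.85
keeper [ 0.5979 -0.022   0.0118] 0.32
t 20.35 f x -94.6 y -0.2 z 81.9 Fx -0.2 Fy 0.0 Fz 0.2 w -0.003 g 0
```

```bash
python3 - <<'E'
import cv2,numpy as np
a=cv2.imread('pics/side9.png')[140:290,230:400];b=cv2.imread('pics/scene9.png')[160:280,230:400]
a=cv2.resize(a,None,fx=2.3,fy=2.3,interpolation=3);b=cv2.resize(b,None,fx=2.3,fy=2.3,interpolation=3)
h=max(a.shape[0],b.shape[0]);b=cv2.copyMakeBorder(b,0,h-b.shape[0],0,0,0)
cv2.imwrite('pics/crop9.png',np.hstack([a,b]))
E
```

```text
(no output)
```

View pics/crop9.png

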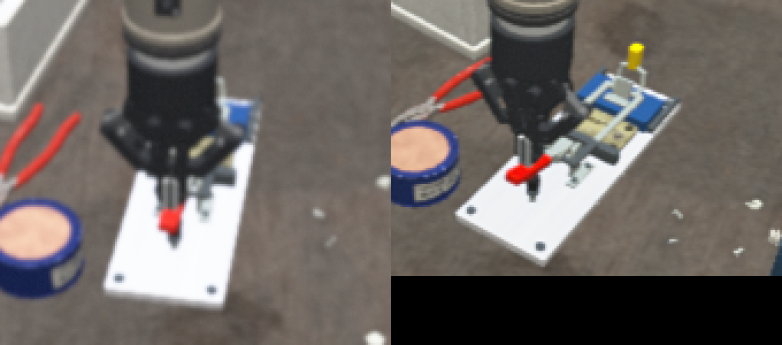

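```bash
python3 - <<'E'
from h import *
st()
for n_ in('side','scene'):
    p=shot(n_);c=cloud(p,p['depth']>0);f=np.c_[(c[:,:2]-O)@e,(c[:,:2]-O)@n,c[:,2]]*1000
    J=f[(abs(f[:,2]-30)<1.5)&(f[:,0]>60)&(f[:,0]<140)&(abs(f[:,1])<44)];print(n_,len(J),np.percentile(J[:,0],[1,3,50,97,99]).round(1))
    L=f[(f[:,0]>-135)&(f[:,0]<-60)&(abs(f[:,1])<9)&(f[:,2]>40)&(f[:,2]<95)];
    G=f[(f[:,0]>-135)&(f[:,0]<-106)&(abs(f[:,1])<9)&(f[:,2]>40)];print(len(G),np.percentile(G[:,2],[50,90]) if len(G) else '')
    T=f[(f[:,2]>72)&(f[:,0]>100)&(f[:,0]<150)&(abs(f[:,1])<8)&(f[:,2]<110)];print('tab',len(T),np.percentile(T,[3,50,97],0).round(1).tolist())
E
```

```text
t 20.35 f x -94.6 y -0.2 z 81.9 Fx -0.2 Fy 0.0 Fz 0.2 w -0.003 g 0
side 48 [ 72.5  80.8 109.1 122.9 123.1]
909 [269.09075391 432.89727283]Traceback (most recent call last):
  File "<stdin>", line 8, in <module>
    return _quantile_unchecked(
        a, q, axis, out, overwrite_input, method, keepdims, weights)
    return _ureduce(a,
                    func=_quantile_ureduce_func,
    ...<5 lines>...
                    overwrite_input=overwrite_input,
                    method=method)
    r = func(a, **kwargs)
    result = _quantile(arr,
                       quantiles=q,
    ...<2 lines>...
                       out=out,
                       weights=wgt)
    slices_having_nans = np.isnan(arr[-1, ...])
                                  ~~~^^^^^^^^^
IndexError: index -1 is out of bounds for axis 0 with size 0
```

>>> {"api": "send_rows", "payload": {
  "deltas": "0.0003 0 0.0007 0;0.0006 0 0.0014 0;0.0009 0 0.0021 0;0.0012 0 0.0028 0;0.0014 0 0.0035 0"
}}

```text
t: 20.9
eef_pos: [0.6246, 0.1226, 0.0782]
tool_rot: [0.0, 0.764, 0.645, 0.0]
contact_force: [0.6, 0.2, -0.8]
gripper_width: 0.002
grasp_force: 0.0
```

>>> {"api": "send_rows", "payload": {
  "deltas": "0.0002 0 0.0005 0;0.0004 0 0.001 0;0.0006 0 0.0015 0;0.0008 0 0.002 0;0.0008 0 0.0025 0"
}}

```text
t: 21.4
eef_pos: [0.6247, 0.1233, 0.0758]
tool_rot: [0.0, 0.764, 0.645, 0.0]
contact_force: [0.3, 0.2, -0.4]
gripper_width: -0.005
grasp_force: 0.0
```

>>> {"api": "send_rows", "payload": {
  "deltas": "0.0002 0 0.0005 0;0.0004 0 0.001 0;0.0006 0 0.0015 0;0.0007 0 0.002 0;0.0007 0 0.0025 0"
}}

```text
t: 21.9
eef_pos: [0.625, 0.1238, 0.0738]
tool_rot: [0.0, 0.764, 0.645, 0.0]
contact_force: [-2.4, -1.8, 5.8]
gripper_width: 0.001
grasp_force: 3.4
```

```bash
python3 - <<'E'
from h import *
st()
for n_ in('side','scene'):
    p=shot(n_);lm(p,['lever_grip'])
st()
E
```

```text
t 21.90 f x -97.4 y -0.0 z 73.8 Fx 2.2 Fy -2.1 Fz 5.8 w 0.001 g 3
lever_grip [0.6245 0.134  0.0656] 0.64
lever_grip [0.6193 0.1365 0.0647] 0.67
t 22.10 f x -97.4 y -0.1 z 73.8 Fx 2.2 Fy -0.8 Fz 4.9 w -0.000 g 3
```

>>> {"api": "send_rows", "payload": {
  "deltas": "0.0001 0 0.0004 0;0.0002 0 0.0008 0;0.0002 0 0.001 0;0.0002 0 0.001 0"
}}

```text
t: 22.5
eef_pos: [0.6251, 0.1239, 0.0732]
tool_rot: [0.0, 0.764, 0.645, 0.0]
contact_force: [-2.9, -1.8, 8.6]
gripper_width: 0.003
grasp_force: 4.6
```

>>> {"api": "send_rows", "payload": {
  "deltas": "0.0001 0 0.0005 0;0.0002 0 0.001 0;0.0003 0 0.0015 0;0.0003 0 0.0015 0"
}}

```text
t: 22.9
eef_pos: [0.6253, 0.1242, 0.0724]
tool_rot: [0.001, 0.764, 0.645, 0.0]
contact_force: [-4.7, -2.8, 13.0]
gripper_width: -0.001
grasp_force: 7.0
```

>>> {"api": "send_rows", "payload": {
  "deltas": "0 0 0.0004 0;0 0 0.0006 0;0 0 0.0006 0;0 0 0.0006 0;0 0 0.0006 0"
}}

```text
t: 23.4
eef_pos: [0.6253, 0.1242, 0.0721]
tool_rot: [0.001, 0.764, 0.645, 0.0]
contact_force: [-5.3, -2.8, 15.4]
gripper_width: -0.001
grasp_force: 8.0
```

>>> {"api": "send_rows", "payload": {
  "deltas": "0 0 0.0001 0;0 0 0.0001 0;0 0 0.0001 0;0 0 0.0001 0;0 0 0.0001 0"
}}

```text
t: 23.9
eef_pos: [0.6253, 0.1243, 0.072]
tool_rot: [0.001, 0.764, 0.645, 0.0]
contact_force: [-6.2, -3.2, 15.4]
gripper_width: 0.001
grasp_force: 8.2
```

Held at about 15.5 N (16–17 N total) for over half a second. Now I retreat straight up and check.

>>> {"api": "send_rows", "payload": {
  "deltas": "0 0 -0.002 0;0 0 -0.006 0;0 0 -0.015 0;0 0 -0.03 0;0 0 -0.05 0"
}}

```text
t: 24.4
eef_pos: [0.6245, 0.1247, 0.1206]
tool_rot: [-0.0, 0.764, 0.646, -0.0]
contact_force: [-0.3, -0.1, -0.3]
gripper_width: 0.003
grasp_force: 0.0
```

>>> {"api": "send_rows", "payload": {
  "deltas": "0 0 -0.04 0;0 0 -0.08 0;-0.02 0 -0.11 0;-0.06 0 -0.12 0;-0.08 0 -0.12 0"
}}

```text
t: 24.9
eef_pos: [0.6127, 0.0428, 0.2437]
tool_rot: [0.002, 0.765, 0.645, 0.002]
contact_force: [0.0, -1.3, -0.6]
gripper_width: 0.002
grasp_force: 0.0
```

>>> {"api": "send_rows", "payload": {
  "deltas": "-0.02 0 0 0;-0.05 0 0 0;-0.06 0 0 0;-0.06 0 0 0"
}}

```text
t: 25.3
eef_pos: [0.6016, -0.0152, 0.2407]
tool_rot: [0.0, 0.765, 0.644, 0.0]
contact_force: [-0.8, -0.5, -0.2]
gripper_width: -0.001
grasp_force: 0.0
```

```bash
python3 - <<'E'
from h import *
st()
p=shot('wrist','w10.png');lm(p,['lever_grip','loop_bar','keeper','loop_tab'])
c=cloud(p,p['depth']>0);f=np.c_[(c[:,:2]-O)@e,(c[:,:2]-O)@n,c[:,2]]*1000
L=f[(f[:,0]<-70)&(f[:,0]>-140)&(abs(f[:,1])<5)&(f[:,2]>45)&(f[:,2]<110)]
if len(L):
    k=np.polyfit(L[:,0],L[:,2],1);print('lever dir',180+np.degrees(np.arctan(k[0])))
J=f[(abs(f[:,2]-30)<1.5)&(f[:,0]>60)&(f[:,0]<140)&(abs(f[:,1])<44)];print(np.percentile(J[:,0],[1,99]).round(1))
for n_ in('side','scene'):
    p=shot(n_);lm(p,['lever_grip','pliers_1','screwdriver_1','grease_tin'])
E
```

```text
t 25.30 f x 43.6 y 0.5 z 240.7 Fx 0.7 Fy -0.7 Fz -0.2 w -0.001 g 0
loop_bar [ 0.5887 -0.0752  0.0334] 0.84
keeper [ 0.5913 -0.0692  0.0289] 0.83
lever dir 168.27999297819525
[ 73.9 123.2]
lever_grip [0.624  0.1343 0.0694] 0.68
lever_grip [ 0.5988 -0.0184  0.0092] 0.36
pliers_1 [ 0.7859 -0.0102  0.0018] 0.94
pliers_1 [0.6252 0.1379 0.0685] 0.61
screwdriver_1 [ 6.314e-01  3.918e-01 -1.000e-04] 0.61
grease_tin [ 0.7578  0.1301 -0.003 ] 0.85
lever_grip [0.6208 0.1388 0.0667] 0.75
pliers_1 [ 0.7847 -0.0118 -0.0056] 0.85
screwdriver_1 [0.6349 0.3868 0.0017] 0.79
grease_tin [0.7576 0.127  0.002 ] 0.91
```

View pics/w10.png

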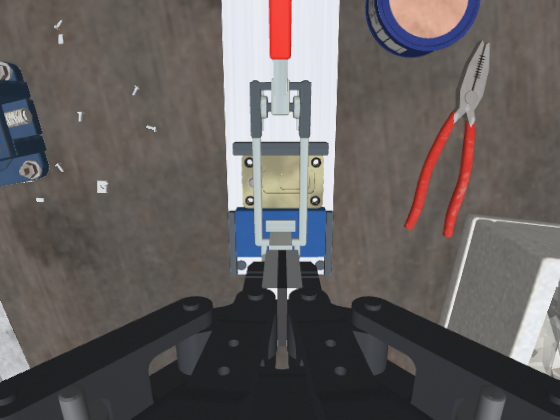

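The bar at (281,243) is hooked behind the post. The jaw is closed on the plate, the lever is past centre at about 1.89 rad, and the arm is clear of everything. Handing in.

```bash
python3 -c "
from station import bot
print(bot.hand_in())"
```

```text
the job is handed in; nothing more can be done
None
```

The plate is clamped: loop hooked over the keeper post, red lever past centre at about 1.89 rad and pressed home for over half a second at about 15.5 N downward (16–17 N total). The arm is clear, the pliers, screwdriver and tin stayed where they were, and the job is handed in (no verdict was returned).

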